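# Stow two specimen blocks and click the drawer home

### The arm

A 6-joint arm with a two-finger parallel gripper is mounted at the origin on a cart in front of the work surface, level with it; the furniture and walls round the work are solid. World frame = base frame: x ahead of the robot, y to its left, z up, the work surface at z = 0. Lengths are in m, angles in rad, forces in N, time in s.
With the tool pointing down it reaches from about 0.275 to 1 m from the base axis. Payload 8.4 kg.
Tool frame: the origin (TCP) lies on the centre line of the jaws, within the pads' length; the fingertips stand 17 mm ahead of it and the grasp point (between the pads) lies 2 mm behind it (bot.tcp_to_tips is the y of the fingertips in the tool frame, in m); y points along the fingers, z is the direction in which the jaws open and shut, and the axes are right-handed (so a half turn about y gives the same grasp; the last joint's range is limited). The gripper opens to 85 mm and grips with 20 to 120 N. Pads are 22 mm wide; open, the fingers measure 114 mm over their backs; the gripper's body (76 mm by 85 mm) begins 54 mm behind the grasp point. The pads swing forward as they close: fully open they stand 13 mm farther back than shut.
Start: joints at [1.108, 0.353, 1.633, -0, 1.155, -0.002], TCP at [0.278, 0.56, 0.248] pointing down, gripper open.
Joint ranges: [-2.63, 2.63], [-0.92, 2.1], [0.06, 2.66], [-1.3, 4.44], [0, 2.69], [-3.02, 3.02]. Speed limits (rad/s): [2.22, 2.22, 2.79, 3.14, 3.14, 3.14].

### API

Orientations are given as a unit quaternion [x, y, z, w].
In Python, from workcell import bot, hand, kinematics, get_obs, vision, hand_in gives the robot as it stands. The module is installed in compiled form; this text tells all that it offers. Calls block until the motion is done:
- bot.reach(position, orientation): joint-space move of the TCP to a pose.
- bot.servo_line(position, ori=None, velocity=0.15): straight line of the TCP; ori=None keeps the orientation; velocity is the mean speed in m/s.
- bot.goto_joints(angles): joint-space move.
- hand.move_gripper(opening, strength=None): finger opening in m; strength is the grip in N (None keeps the last); returns when the fingers have stopped.
- bot.dwell(seconds).
- kinematics.solve_ik(position, orientation): joint angles nearest the present ones, or None.
- get_obs(): the state.
- vision.read_camera(name): name is "scene" or "top"; returns a dict with "frame" (384x512x3 uint8, red, green, blue), "intrinsics" (3x3 intrinsics, pixels), "view" (4x4, takes a point from world to camera coordinates). Camera axes: x right, y down, z forward; pixel columns grow to the right and rows downward; lengths in m; the calibration is good to about 2 mm. A picture is of the moment at which its call begins. There is no depth.
A pose or a line that the arm cannot do raises bot.IKError and nothing moves.
- hand_in(): hands the job in, once; it reports no verdict.
The state is a dict: "time_s": time; "joint_pos": joint angles; "joint_vel": joint speeds; "joint_efforts": joint torques, N m; "position": TCP position; "orientation": TCP orientation; "wrist_force": force on the tool from outside, world axes, zero at the start; "ft_torque": the same for the moment, N m; "gripper_width": finger opening in m.
Only numpy, scipy, OpenCV 4.12 (cv2) and the standard library are available. Lean on these libraries where they do the work, as an engineer would, in place of code of your own. Each camera call takes 0.05 s, during which the arm holds its last target.

### The job

Lay the two long clear specimen blocks flat, end to end, in the ribbed bay of the open drawer, then push the drawer firmly but without ramming it until it has passed its catch and sits fully home against its stop, wherever that stop is set today, so that it stays caught when you let go. Leave the other things on the bench where they are.

Things in the scene. Friction and masses are not known exactly. Their poses are not given: they have to be found in the camera images.
- cabinet: low grey cabinet, fixed, 225 (x) x 200 (y) x 51 mm high. Origin on the bench, 100 mm behind its front face, midway between its sides; x points into the cabinet (the way the drawer closes), z up. Its floor and two steel runners 137 mm out in front, 5 mm high, carry the drawer, with 1.5 mm side play. A strip under the roof leaves 30 mm above the drawer's underside: a block lying on a rib jams there.
- cabinet_face (a point): middle of the cabinet's front opening, 25 mm above the bench; axes as the cabinet's. The catch and stop inside sit together on a slotted plate that is set to a different depth each time, so the drawer's front comes home anywhere from 24 mm proud of this face to 6 mm sunk behind it: flush is no sign of being home, which has to be felt.
- drawer: pale grey drawer, a sliding tray 200 (x) x 174 (y) x 38 mm high, 0.22 to 0.45 kg, 120 to 135 mm open at the start. Origin at the centre of its underside, axes as the cabinet's; the origins are over one another when its front is flush with the cabinet's. Floor 4 mm thick; outer face of the front panel (6 mm thick, 38 mm high) at x = -100 mm. Sliding friction is a few N.
- drawer_handle (a point): middle of the front of the drawer's steel D handle, the place to push: a level bar 8 mm thick, 80 mm long in y, 27 mm before the drawer's front face, 26 mm above the bench; axes as the drawer's. Clear all round. A firm push of 22 to 30 N in all is enough to be sure that the drawer is home; over 45 N is ramming.
- drawer_bay (a point): centre of the bay's floor, 9 mm above the bench; axes as the drawer's. The bay is 42 (x) x 146 mm (y) inside, with ribs 6 mm high and 3 mm thick. The front panel's inside is 56 mm before this point; the drawer floor is free before and behind the ribs, so fingers can straddle them in x if not over 105 mm wide over their backs. Blocks lie end to end along y, in either order.
- block_thick: loose clear resin block with an insect, 34 (x) x 70 (y) x 22 mm high, 62 g, the longest block. Origin at the centre of its underside. Lies flat on the bench at any of many angles, to the left or right of the drawer.
- block_thin: loose clear resin block with an insect, 36 (x) x 64 (y) x 17 mm high, 46 g, the second longest; all others nearby are under 50 mm long. Origin at the centre of its underside. Lies flat on the bench on the other side of the drawer.
- catch_ball (a joint): lift in m of the catch's sprung ball, hidden under the roof: 0 when the drawer is away and 0 again once it has dropped behind the drawer's cam (home), up to 0.005 while the cam passes. It is met about 21 mm before home; passing takes 8 to 18 N (more if also pressed down), then resistance falls, then rises steeply at the rigid stop. Let go before that, the drawer is not caught.
- ejector (a joint): travel in m of the weak spring plunger (1 to 2 N) beside the catch, hidden inside: 0 until the drawer's back meets it 12 mm before home, 0.012 when the drawer is home at its stop, wherever that is set.
- tape_roll: bystander: roll of tape, 96 mm across, 25 mm high, lying left of the cabinet
- petri_dish: bystander: lidded petri dish, 68 mm across, 15 mm high, right of the cabinet
- dropper_bottle: bystander: dropper bottle, 33 mm across, 85 mm high, on the right
- marker_pen: bystander: pen 135 mm long, lying near the front edge on the left
- loupe: bystander: folded pocket loupe, 38 x 30 x 18 mm, near the front edge on the right
There are look-alikes about, which are no part of the job. What is shaped like the block_thick but black, green or red is not meant.

How it is judged:
At the end, for the whole second after the job is handed in: Drawer home: within 3 mm of its stop (ejector pressed in more than 9 mm), its catch ball dropped in behind the cam (lift under 1.5 mm), at rest. Both blocks flat on the floor of the bay (within 3 mm in height, 0.06 rad of level), between its ribs (value of joint ejector above 0.009 m and value of joint catch_ball below 0.0015 m and linear speed of drawer below 0.01 m/s and z of block_thick in the frame of drawer_bay between -0.003 and 0.003 m and angle between each of block_thick, block_thin's own z axis and vertical below 0.06 rad and x of block_thick in the frame of drawer_bay between -0.008 and 0.008 m and y of block_thick in the frame of drawer_bay between -0.042 and 0.042 m and z of block_thin in the frame of drawer_bay between -0.003 and 0.003 m and x of block_thin in the frame of drawer_bay between -0.008 and 0.008 m and y of block_thin in the frame of drawer_bay between -0.045 and 0.045 m); the robot touches nothing.
It fails at once if the drawer is rammed: the robot presses on it with more than 45 N (contact force between any of the fingers, the arm and drawer above 45 N).
It fails at once if a bystander is moved by more than 30 mm (distance of any of tape_roll, petri_dish, dropper_bottle, marker_pen, loupe from where it was at the start of the episode above 0.03 m).
It also fails if it takes over 72 s, if anything falls off the work surface, if the arm or the gripper's body presses on something with over 40 N, if the wrist force passes 120 N, or if a joint passes its speed limit or range.

## Working session

There is one attempt and no reset: what is moved stays moved. The work goes in short steps, each a Python script; the robot and the scene stay as the last script left them, time stands still between calls to the robot, and variables do not carry over. Pictures are saved under pics/ and viewed, and the job is handed in when it is done.

```bash
mkdir -p pics
python3 - <<'E'
from workcell import bot,hand,kinematics,get_obs,vision
import cv2,numpy as np
o=get_obs();print(o['time_s'],o['position'],o['orientation'],o['gripper_width'],bot.tcp_to_tips)
for n in("scene","top"):
    d=vision.read_camera(n);cv2.imwrite(f"pics/{n}0.png",cv2.resize(d["frame"][...,::-1],(800,600),interpolation=cv2.INTER_CUBIC))
    cv2.imwrite(f"pics/{n}_raw0.png",d["frame"][...,::-1])
    np.savez(f"{n}0.npz",K=d["intrinsics"],V=d["view"]);print(n,d["intrinsics"].tolist(),np.round(d["view"],4).tolist())
print(get_obs()['time_s'])
E
```

```text
0.0 [0.27772435 0.55937257 0.24754082] [ 0.68891242 -0.16162069  0.16137543 -0.6879218 ] 0.08546966460452628 0.017
scene [[366.9073108075254, 0.0, 257.33099780871237], [0.0, 366.9073108075254, 192.54933921045927], [0.0, 0.0, 1.0]] [[0.8715, -0.49, 0.0177, -0.5161], [-0.3181, -0.5925, -0.7401, 0.2317], [0.3732, 0.6394, -0.6722, 0.908], [0.0, 0.0, 0.0, 1.0]]
top [[362.1495775233363, 0.0, 259.51611085034125], [0.0, 362.1495775233363, 191.03371192003019], [0.0, 0.0, 1.0]] [[-0.0282, -0.9994, -0.02, -0.0055], [-0.9873, 0.031, -0.1557, 0.5703], [0.1562, 0.0153, -0.9876, 1.0187], [0.0, 0.0, 0.0, 1.0]]
0.1
```

View pics/top0.png

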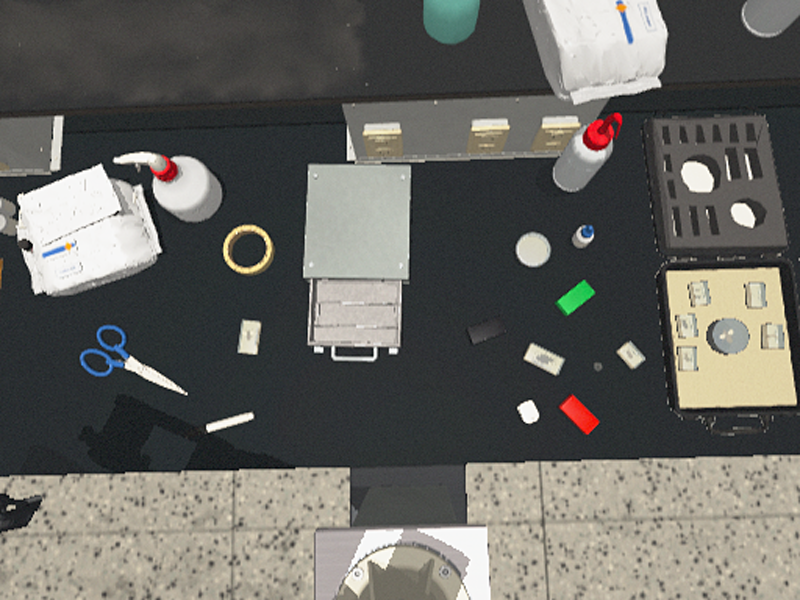

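View pics/scene0.png

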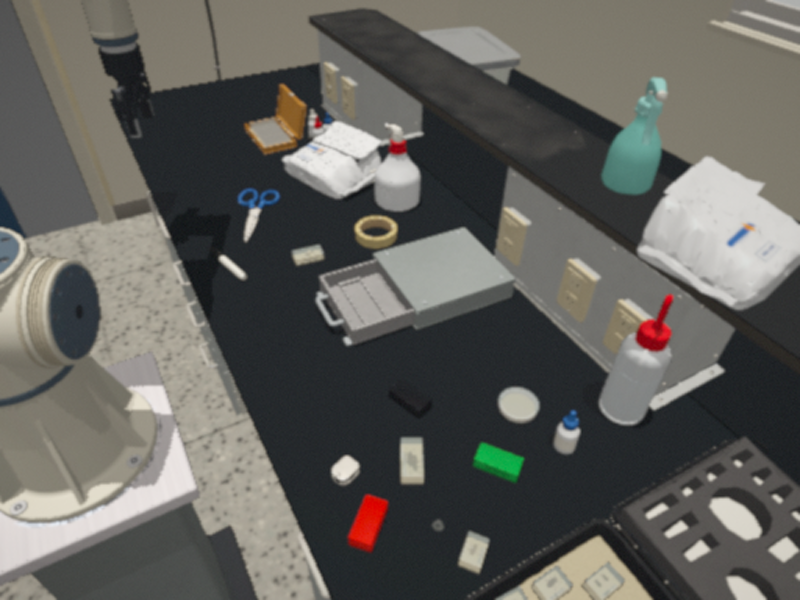

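```bash
cat > h.py <<'E'
import cv2,numpy as np
def cam(n):
    d=np.load(f"{n}0.npz");return d["K"],d["V"]
def ray(K,V,uv,z):
    uv=np.atleast_2d(np.asarray(uv,float));R,t=V[:3,:3],V[:3,3];C=-R.T@t
    d=np.c_[uv,np.ones(len(uv))]@np.linalg.inv(K).T@R
    return C+d*((z-C[2])/d[:,2])[:,None]
def proj(K,V,P):
    p=np.atleast_2d(P)@V[:3,:3].T+V[:3,3];p=p@K.T;return p[:,:2]/p[:,2:]
def blobs(img,K,V,h,thr=90,lo=60):
    """bright low-saturation blobs: silhouette cast on mid-height plane"""
    g=cv2.cvtColor(img,cv2.COLOR_BGR2GRAY);m=(g>thr).astype(np.uint8)
    cs,_=cv2.findContours(m,cv2.RETR_EXTERNAL,cv2.CHAIN_APPROX_NONE);out=[]
    for c in cs:
        if not lo<cv2.contourArea(c)<900: continue
        k=np.zeros_like(m);cv2.drawContours(k,[c],-1,1,-1);ys,xs=np.nonzero(k)
        P=ray(K,V,np.c_[xs,ys],h/2)[:,:2]
        q=np.vstack([P+np.array(s)*.0013 for s in((1,1),(1,-1),(-1,1),(-1,-1))])
        (_,(w,l),a)=cv2.minAreaRect((q*1000).astype(np.float32))
        if w>l: w,l,a=l,w,a+90
        # a: direction of w axis; long axis = a+90
        out.append((np.round(P.mean(0),4),round(w,1),round(l,1),round((a+90)%180,1),(xs.mean().round(1),ys.mean().round(1))))
    return out
E
python3 - <<'E'
from h import *
for n in("top","scene"):
    K,V=cam(n);print(n,(-V[:3,:3].T@V[:3,3]).round(3))
    im=cv2.imread(f"pics/{n}_raw0.png")
    for b in blobs(im,K,V,.02): 
        if .25<b[0][0]<.75 and abs(b[0][1])<.6: print(b)
im=cv2.imread("pics/top_raw0.png")
a=cv2.resize(im[170:235,190:265],None,fx=8,fy=8,interpolation=cv2.INTER_CUBIC);cv2.imwrite("pics/dr.png",a)
im=cv2.imread("pics/scene_raw0.png")
a=cv2.resize(im[140:225,180:280],None,fx=7,fy=7,interpolation=cv2.INTER_CUBIC);cv2.imwrite("pics/dr2.png",a)
E
```

```text
top [ 0.404 -0.039  1.095]
(array([0.3513, 0.3177]), 19.3, 95.4, 104.2, (np.float64(146.6), np.float64(269.6)))
(array([ 0.3543, -0.2452]), 36.4, 44.1, 23.6, (np.float64(337.8), np.float64(263.2)))
(array([ 0.3464, -0.3385]), 35.1, 71.6, 42.3, (np.float64(370.1), np.float64(265.1)))
(array([ 0.4524, -0.281 ]), 39.8, 75.0, 61.4, (np.float64(347.9), np.float64(229.2)))
(array([ 0.4548, -0.4451]), 38.8, 50.2, 37.5, (np.float64(403.4), np.float64(226.8)))
(array([0.4744, 0.5318]), 100.6, 221.5, 47.0, (np.float64(76.8), np.float64(229.9)))
(array([0.5106, 0.2827]), 41.8, 68.0, 172.8, (np.float64(159.2), np.float64(215.3)))
(array([ 0.5689, -0.3501]), 38.0, 75.3, 126.5, (np.float64(368.3), np.float64(189.8)))
(array([ 0.6659, -0.2734]), 70.1, 71.4, 22.8, (np.float64(340.8), np.float64(159.3)))
(array([ 0.6855, -0.3694]), 35.9, 48.3, 132.9, (np.float64(371.8), np.float64(152.0)))
(array([0.6845, 0.2879]), 99.2, 102.2, 0.5, (np.float64(158.4), np.float64(159.3)))
scene [ 0.185 -0.696  0.791]
(array([ 0.7245, -0.5936]), 22.3, 45.7, 3.4, (np.float64(445.6), np.float64(352.6)))
(array([ 0.4535,
[... 312 characters left out ...]
at64(300.4)))
(array([ 0.5713, -0.3437]), 39.2, 72.1, 126.6, (np.float64(319.1), np.float64(293.6)))
(array([ 0.4505, -0.2807]), 39.7, 84.0, 60.8, (np.float64(263.2), np.float64(294.7)))
(array([ 0.6892, -0.3655]), 41.4, 61.1, 40.1, (np.float64(362.0), np.float64(280.5)))
(array([ 0.664 , -0.2731]), 70.1, 80.5, 53.5, (np.float64(331.4), np.float64(258.5)))
(array([0.3496, 0.3162]), 23.8, 106.9, 101.5, (np.float64(148.5), np.float64(170.5)))
(array([0.508 , 0.2804]), 60.5, 71.6, 173.1, (np.float64(196.5), np.float64(162.7)))
(array([0.6836, 0.29  ]), 103.6, 129.0, 62.2, (np.float64(240.3), np.float64(147.6)))
(array([0.4438, 0.4695]), 35.9, 174.4, 64.7, (np.float64(160.9), np.float64(140.4)))
```

View pics/dr.png

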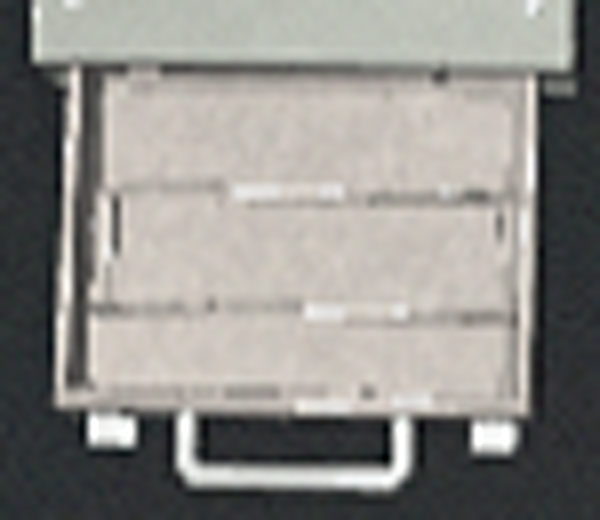

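View pics/dr2.png

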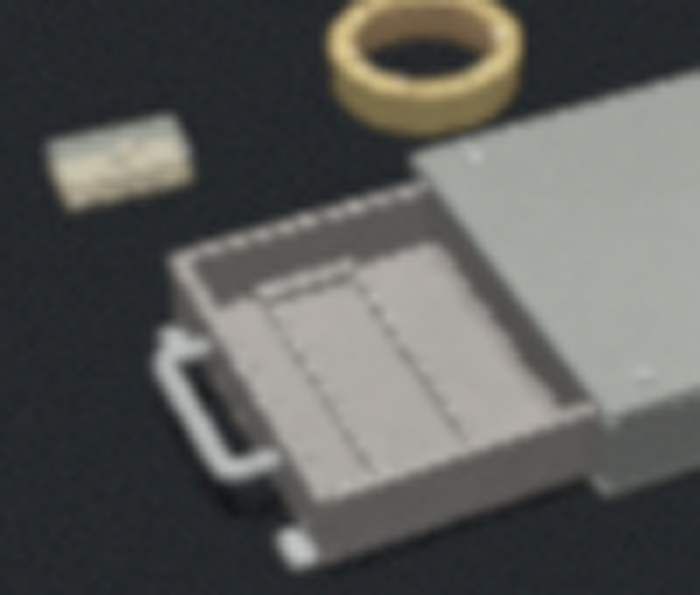

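```bash
python3 - <<'E'
from h import *
K,V=cam("top")
T=lambda p:(np.array(p,float)+.5)/8-.5+np.array([190,170])
def s(name,ps,z): print(name,[ray(K,V,T(p),z)[0][:2].round(4).tolist() for p in ps])
s("roof front",[(33,66),(575,66)],.051)
s("panel front top",[(56,410),(527,414)],.043)
s("panel inner top",[(75,390),(515,400)],.043)
s("handle bar",[(183,476),(407,478)],.026)
s("rib rear",[(120,190),(230,190),(340,190),(515,197)],.015)
s("rib front",[(90,307),(300,312),(410,312),(515,316)],.015)
s("end ribs",[(105,225),(507,225)],.015)
s("runner ends",[(88,447),(135,447),(472,454),(516,454)],.005)
K2,V2=cam("scene")
S=lambda p:(np.array(p,float)+.5)/7-.5+np.array([180,140])
def s2(name,ps,z): print("S",name,[ray(K2,V2,S(p),z)[0][:2].round(4).tolist() for p in ps])
s2("panel front top",[(172,262),(315,500)],.043)
s2("roof front",[(415,158),(600,418)],.051)
s2("rib front",[(265,292),(375,472)],.015)
s2("rib rear",[(350,265),(462,438)],.015)
s2("handle",[(165,350),(225,468)],.026)
for n,h in(("thick",.022),("thin",.017)):
  for c in("top","scene"):
    k,v=cam(c)
    for b in blobs(cv2.imread(f"pics/{c}_raw0.png"),k,v,h):
        t=np.array([.4515,-.281]) if n=="thick" else np.array([.5095,.2815])
        if np.linalg.norm(b[0]-t)<.02: print(n,c,b)
E
python3 - <<'E'
import cv2
for n,(x,y) in {"tk":(348,229),"tn":(159,215)}.items():
    im=cv2.imread("pics/top_raw0.png")[y-20:y+20,x-20:x+20]
    cv2.imwrite(f"pics/{n}.png",cv2.resize(im,(400,400),interpolation=cv2.INTER_CUBIC))
E
```

```text
roof front [[0.6143, 0.1702], [0.6079, -0.0293]]
panel front top [[0.4881, 0.1634], [0.4815, -0.0081]]
panel inner top [[0.4952, 0.1564], [0.4867, -0.0039]]
handle bar [[0.4637, 0.1198], [0.4606, 0.0372]]
rib rear [[0.5728, 0.1444], [0.5715, 0.1027], [0.5702, 0.0611], [0.5654, -0.0049]]
rib front [[0.5286, 0.1559], [0.5243, 0.0769], [0.5231, 0.0356], [0.5204, -0.0037]]
end ribs [[0.5596, 0.1501], [0.5549, -0.0016]]
runner ends [[0.4768, 0.1586], [0.4763, 0.1409], [0.47, 0.0141], [0.4695, -0.0024]]
S panel front top [[0.4873, 0.1589], [0.4785, -0.0088]]
S roof front [[0.6148, 0.1665], [0.6016, -0.0291]]
S rib front [[0.5279, 0.1507], [0.5195, 0.02]]
S rib rear [[0.5712, 0.1496], [0.5624, 0.0209]]
S handle [[0.4672, 0.1235], [0.4599, 0.0421]]
thick top (array([ 0.4524, -0.2807]), 39.8, 75.0, 61.4, (np.float64(347.9), np.float64(229.2)))
thick scene (array([ 0.4502, -0.2812]), 39.7, 83.9, 60.8, (np.float64(263.2), np.float64(294.7)))
thin top (array([0.5108, 0.2832]), 41.8, 68.1, 172.8, (np.float64(159.2), np.float64(215.3)))
thin scene (array([0.5086, 0.2822]), 60.6, 71.8, 173.1, (np.float64(196.5), np.float64(162.7)))
```

View pics/tk.png

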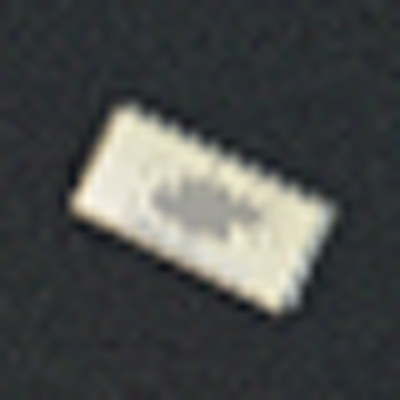

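View pics/tn.png

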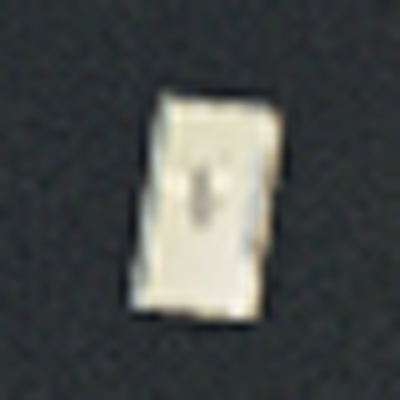

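```bash
python3 - <<'E'
from h import *
K,V=cam("top");im=cv2.imread("pics/top_raw0.png")
hsv=cv2.cvtColor(im,cv2.COLOR_BGR2HSV);g=cv2.cvtColor(im,cv2.COLOR_BGR2GRAY).astype(int)
# left/right roof edges and drawer side walls: dark->bright crossings per row
for name,rows,z,(lo,hi) in(("roof",range(112,174),.051,(190,270)),("drawer",range(182,218),.043,(190,270))):
    L=[];R=[]
    for r in rows:
        b=np.nonzero(g[r,lo:hi]>75)[0]
        if len(b): L.append((lo+b[0]-.5,r));R.append((lo+b[-1]+.5,r))
    for e in(L,R):
        P=ray(K,V,e,z)[:,:2].astype(np.float32);vx,vy,x0,y0=cv2.fitLine(P,cv2.DIST_HUBER,0,.01,.01).ravel()
        print(name,"slope dy/dx",round(float(vy/vx),4),"y at .547:",round(float(y0+vy/vx*(.547-x0)),4))
# handle bar
E
python3 - <<'E'
from workcell import *
from workcell import kinematics,get_obs
from scipy.spatial.transform import Rotation as R
o=get_obs();print(R.from_quat(o['orientation']).as_matrix().round(2))
E
```

```text
roof slope dy/dx -0.0512 y at .547: 0.1754
roof slope dy/dx -0.0513 y at .547: -0.0252
drawer slope dy/dx -0.039 y at .547: 0.1622
drawer slope dy/dx -0.0269 y at .547: -0.0129
[[ 0.9  -0.    0.44]
 [-0.44 -0.    0.9 ]
 [ 0.   -1.   -0.  ]]
```

```bash
cat > r.py <<'E'
import numpy as np
from scipy.spatial.transform import Rotation as Rn
from workcell import bot,hand,kinematics,get_obs,vision
YAW=-0.048; BAY=np.array([.5465,.0750])
ex=np.array([np.cos(YAW),np.sin(YAW)]);ey=np.array([-np.sin(YAW),np.cos(YAW)])
def Q(a):
    y=np.array([0,0,-1.]);z=np.array([np.cos(a),np.sin(a),0]);x=np.cross(y,z)
    return Rn.from_matrix(np.c_[x,y,z]).as_quat()
def bay(x,y): return BAY+ex*x+ey*y
def st(m=""):
    o=get_obs();print(m,"t%.2f"%o['time_s'],"p",np.round(o['position'],4),"F",np.round(o['wrist_force'],1),"w%.4f"%o['gripper_width']);return o
THIN=np.array([.5097,.2827]);THICK=np.array([.4513,-.281])
d=np.deg2rad
E
python3 - <<'E'
from r import *
for n,p,a in(("thin",THIN,d(83)),("thin",THIN,d(-97)),("thinp",bay(0,.038),YAW),("thinp",bay(0,.038),YAW+np.pi),("thick",THICK,d(-28.9)),("thick",THICK,d(151.1)),("thickp",bay(0,-.035),YAW),("push",bay(-.13,0),YAW+np.pi/2),("push",bay(-.13,0),YAW-np.pi/2)):
    for z in(.03,.15):
        s=kinematics.solve_ik([*p,z],Q(a));print(n,round(a,2),z,None if s is None else np.round(s,2))
E
```

```text
thin 1.45 0.03 [ 0.5   0.57  1.87 -0.    0.7  -0.94]
thin 1.45 0.15 [ 0.5   0.4   1.81 -0.    0.93 -0.94]
thin -1.69 0.03 [ 0.5   0.57  1.87 -0.    0.7   2.2 ]
thin -1.69 0.15 [ 0.5   0.4   1.81 -0.    0.93  2.2 ]
thinp -0.05 0.03 [ 0.2   0.55  1.92 -0.    0.67  0.25]
thinp -0.05 0.15 [ 0.2   0.37  1.86 -0.    0.91  0.25]
thinp 3.09 0.03 [ 0.2   0.55  1.92 -0.    0.67 -2.89]
thinp 3.09 0.15 [ 0.2   0.37  1.86 -0.    0.91 -2.89]
thick -0.5 0.03 [-0.56  0.52  1.98 -0.    0.64 -0.06]
thick -0.5 0.15 [-0.56  0.33  1.92 -0.    0.89 -0.06]
thick 2.64 0.03 None
thick 2.64 0.15 None
thickp -0.05 0.03 [ 0.07  0.54  1.95 -0.    0.66  0.12]
thickp -0.05 0.15 [ 0.07  0.35  1.89 -0.    0.9   0.12]
push 1.52 0.03 [ 0.19  0.42  2.21 -0.    0.52 -1.33]
push 1.52 0.15 [ 0.19  0.18  2.14 -0.    0.83 -1.33]
push -1.62 0.03 [ 0.19  0.42  2.21 -0.    0.52  1.81]
push -1.62 0.15 [ 0.19  0.18  2.14 -0.    0.83  1.81]
```

Run:
```python
from r import *
q=Q(d(83))
bot.reach([*THIN,.12],q);st("above")
hand.move_gripper(.058,30)
st("opened")
bot.servo_line([*THIN,.027],velocity=.12);st("down")
hand.move_gripper(.045);st("part")
import cv2
f=vision.read_camera("scene")["frame"];cv2.imwrite("pics/g1.png",cv2.resize(f[120:220,140:260,::-1],None,fx=6,fy=6,interpolation=cv2.INTER_CUBIC))
```

```text
above t1.52 p [0.5097 0.2835 0.1203] F [-0.4 -0.4 -0.1] w0.0855
opened t1.92 p [0.5096 0.2831 0.1201] F [ 0.2  0.  -0.2] w0.0581
down t2.84 p [0.5101 0.2829 0.0275] F [0.5 0.1 0.3] w0.0582
part t3.12 p [0.51   0.2829 0.0276] F [ 0.2  0.2 -0.3] w0.0452
```

View pics/g1.png

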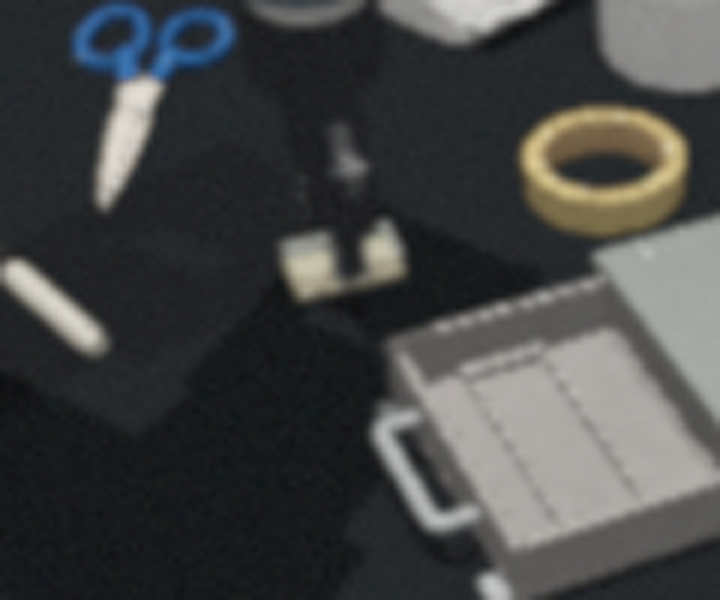

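The finger (345,265 in this crop) straddles the thin block at mid-length, with its tip near the block's lower edge and no bench contact force. Closing, then lifting.

Run:
```python
from r import *
import cv2
hand.move_gripper(.02,40);o=st("grip");z=o['position'][2];np.save("zthin.npy",z)
bot.servo_line([*THIN,.13],velocity=.2);st("lift")
t=bay(0,.038)
bot.reach([*t,.13],Q(YAW));bot.servo_line([*t,.055],velocity=.12);bot.dwell(.2);st("over")
for n in("scene","top"):
    f=vision.read_camera(n)["frame"];cv2.imwrite(f"pics/{n}1.png",f[...,::-1])
    c=f[120:220,150:270] if n=="scene" else f[150:250,170:290]
    cv2.imwrite(f"pics/{n}1c.png",cv2.resize(c[...,::-1],None,fx=6,fy=6,interpolation=cv2.INTER_CUBIC))
```

```text
grip t3.42 p [0.5099 0.2828 0.0276] F [-1.3 -1.   5.2] w0.0341
lift t4.08 p [0.5092 0.2824 0.1293] F [ 0.5  0.3 -1. ] w0.0345
over t6.16 p [0.5489 0.1131 0.0558] F [ 0.7 -0.1 -1.1] w0.0344
```

View pics/scene1c.png

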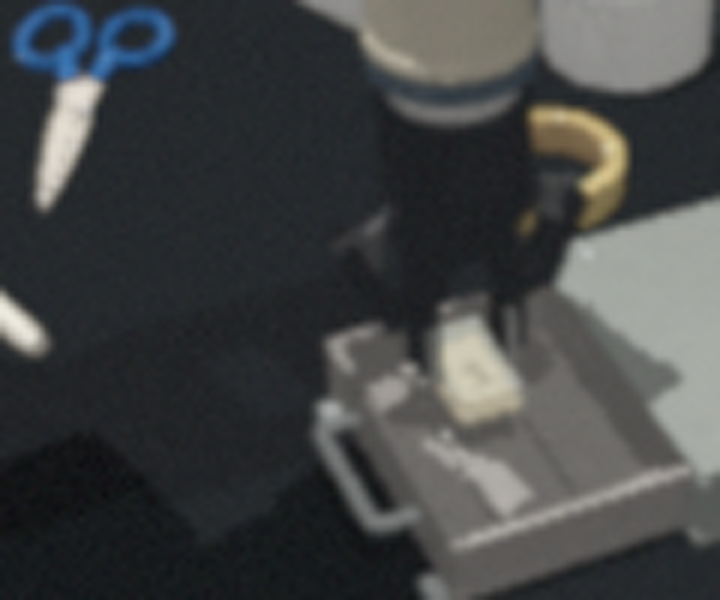

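View pics/top1c.png

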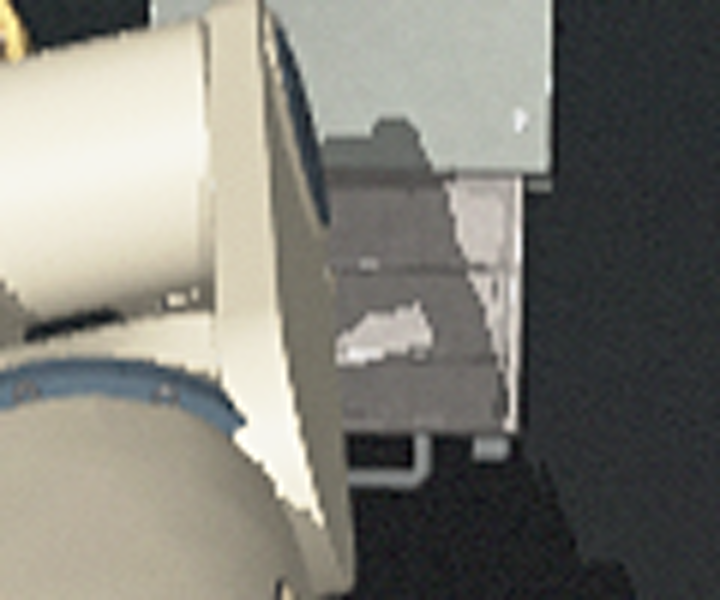

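Run:
```python
import numpy as np,cv2
from h import *
K,V=cam("scene")
S=lambda p:(np.array(p,float)+.5)/6-.5+np.array([150,120])
YAW=-.048;ex=np.array([np.cos(YAW),np.sin(YAW)]);ey=np.array([-np.sin(YAW),np.cos(YAW)])
B=np.array([.5465,.0750])
for p,z in(((462,425),.028),((520,411),.028),((460,402),.045),((522,386),.045)):
    w=ray(K,V,S(p),z)[0][:2];print(p,w.round(4),((w-B)@ex).round(4),((w-B)@ey).round(4))
for p in((265,292),(375,472),(350,265),(462,438)):
    w=ray(K,V,(np.array(p)+.5)/7-.5+np.array([180,140]),.015)[0][:2];print("rib",((w-B)@ex).round(4),((w-B)@ey).round(4))
im=cv2.imread("pics/scene1.png")[165:195,210:245]
cv2.imwrite("pics/s1z.png",cv2.resize(im,None,fx=20,fy=20,interpolation=cv2.INTER_CUBIC))
```

```text
(462, 425) [0.5288 0.0834] -0.018 0.0075
(520, 411) [0.5602 0.0789] 0.0135 0.0046
(460, 402) [0.528  0.0824] -0.0189 0.0065
(522, 386) [0.5616 0.0786] 0.0149 0.0043
rib -0.0222 0.0747
rib -0.0243 -0.0562
rib 0.0211 0.0757
rib 0.0185 -0.0532
```

View pics/s1z.png

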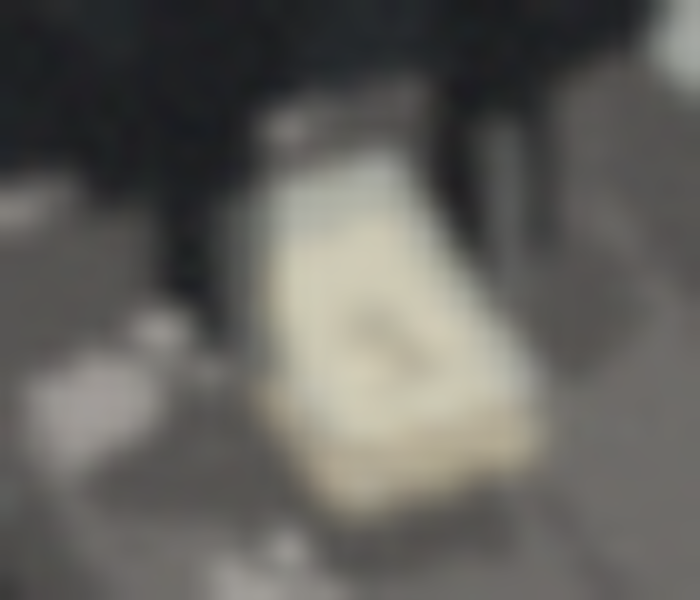

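The scene view (near end corners at crop (462,425) and (520,411)) puts the held block centred between the ribs to about 1 mm. Lowering.

Run:
```python
from r import *
import cv2
t=bay(0,.038)
bot.servo_line([*t,.0275+.009+.003],velocity=.06);st("near")
for k in range(4):
    z=.0275+.009+.002-.001*k
    bot.servo_line([*t,z],velocity=.03);o=st("%.4f"%z)
    if o['wrist_force'][2]>3: break
hand.move_gripper(.05);st("rel")
bot.servo_line([*t,.14],velocity=.15)
bot.reach([*THICK,.13],Q(d(-28.9)));st("at thick")
for n in("scene","top"):
    f=vision.read_camera(n)["frame"];cv2.imwrite(f"pics/{n}2.png",f[...,::-1])
    c=f[140:225,180:280] if n=="scene" else f[170:235,190:265]
    cv2.imwrite(f"pics/{n}2c.png",cv2.resize(c[...,::-1],None,fx=7,fy=7,interpolation=cv2.INTER_CUBIC))
```

```text
near t6.67 p [0.5478 0.1128 0.0388] F [0.2 0.3 0.2] w0.0347
0.0385 t6.92 p [0.5484 0.113  0.0386] F [ 0.3  0.6 -0.8] w0.0345
0.0375 t7.17 p [0.5484 0.1129 0.0376] F [-0.3 -0.2 -0.1] w0.0346
0.0365 t7.42 p [0.5485 0.113  0.0366] F [ 0.2 -0.3  1. ] w0.0345
0.0355 t7.67 p [0.5485 0.113  0.0365] F [-3.5 -0.7 13.6] w0.0346
rel t7.97 p [0.5482 0.1129 0.0353] F [ 0.3 -0.5  0.2] w0.0499
at thick t10.32 p [ 0.4517 -0.2803  0.1299] F [-0.7 -0.  -0.6] w0.0500
```

View pics/scene2c.png

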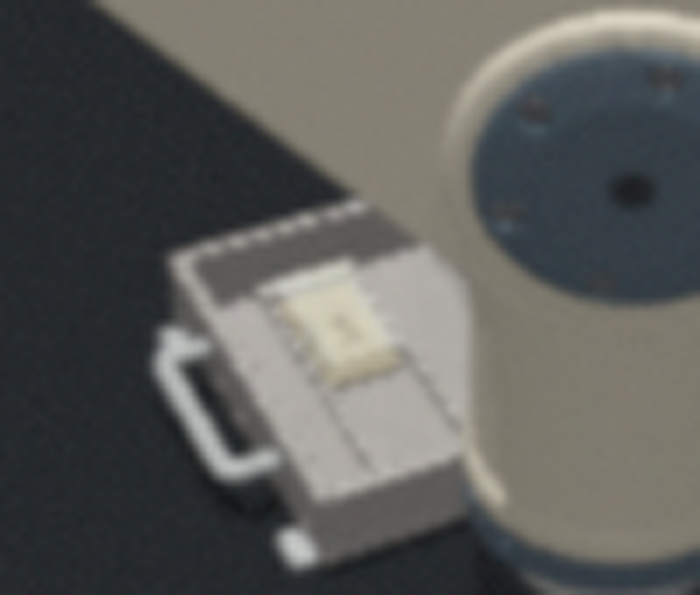

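View pics/top2c.png

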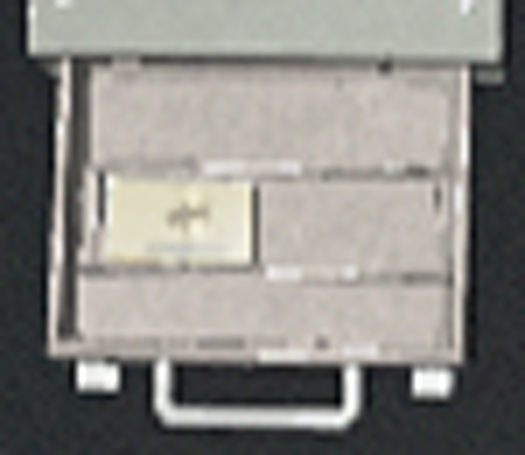

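Thin block lies flat between the ribs (crop px 103–255 × 178–262). About 27 raw px (~80 mm) of bay remain to its right. Picking the thick block.

Run:
```python
from r import *
import cv2
from h import ray,cam
K,V=cam("top");T=lambda p:(np.array(p,float)+.5)/7-.5+np.array([190,170])
for p,z in(((255,222),.026),((103,222),.026),((440,195),.015)):
    w=ray(K,V,T(p),z)[0][:2]-BAY;print("bay y",p,(w@ey).round(4),(w@ex).round(4))
hand.move_gripper(.058,40)
bot.servo_line([*THICK,.029],velocity=.12);st("down")
hand.move_gripper(.045);st("part")
hand.move_gripper(.02,40);o=st("grip")
bot.servo_line([*THICK,.13],velocity=.2)
t=bay(0,-.035)
bot.reach([*t,.13],Q(YAW));bot.servo_line([*t,.060],velocity=.12);bot.dwell(.2);st("over")
f=vision.read_camera("scene")["frame"];cv2.imwrite("pics/scene3.png",f[...,::-1])
cv2.imwrite("pics/scene3c.png",cv2.resize(f[130:230,150:270,::-1],None,fx=6,fy=6,interpolation=cv2.INTER_CUBIC))
```

```text
bay y (255, 222) 0.0035 -0.0017
bay y (103, 222) 0.0684 -0.0028
bay y (440, 195) -0.0746 0.0128
down t11.66 p [ 0.4517 -0.2813  0.0295] F [-0.1 -1.1 -0.2] w0.0577
part t11.94 p [ 0.4516 -0.2812  0.0295] F [-0.1 -0.2  0.8] w0.0450
grip t12.20 p [ 0.4515 -0.2811  0.0296] F [-1.4  1.   6.3] w0.0329
over t15.06 p [0.5454 0.04   0.0608] F [ 0.3 -0.1  0.1] w0.0325
```

View pics/scene3c.png

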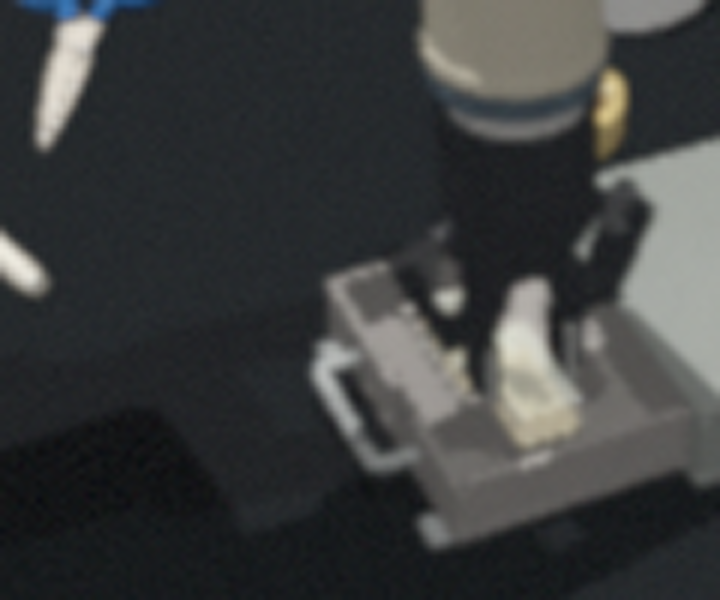

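Run:
```python
from h import *
K,V=cam("scene")
S=lambda p:(np.array(p,float)+.5)/6-.5+np.array([150,130])
YAW=-.048;ex=np.array([np.cos(YAW),np.sin(YAW)]);ey=np.array([-np.sin(YAW),np.cos(YAW)]);B=np.array([.5465,.0750])
for p,z in(((517,452),.0312),((576,432),.0312),((510,423),.0532),((580,402),.0532)):
    w=ray(K,V,S(p),z)[0][:2]-B;print(p,(w@ex).round(4),(w@ey).round(4))
im=cv2.imread("pics/scene3.png")[170:210,225:260]
cv2.imwrite("pics/s3z.png",cv2.resize(im,None,fx=16,fy=16,interpolation=cv2.INTER_CUBIC))
```

```text
(517, 452) -0.02 -0.0668
(576, 432) 0.0124 -0.0664
(510, 423) -0.0237 -0.0677
(580, 402) 0.0135 -0.0688
```

View pics/s3z.png

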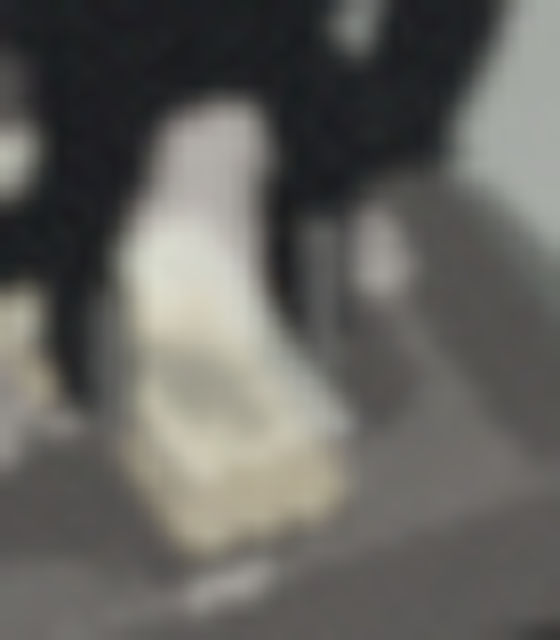

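Run:
```python
from r import *
import cv2
t=bay(.001,-.0352)
bot.servo_line([*t,.0415],velocity=.06);st("near")
for k in range(4):
    z=.0405-.001*k
    bot.servo_line([*t,z],velocity=.03);o=st("%.4f"%z)
    if o['wrist_force'][2]>3: break
hand.move_gripper(.05);st("rel")
bot.servo_line([*t,.14],velocity=.15)
p=bay(-.14,0)
hand.move_gripper(.0)
bot.reach([*(bay(-.14,-.13)),.14],Q(YAW-np.pi/2));st("out")
for n in("scene","top"):
    f=vision.read_camera(n)["frame"];cv2.imwrite(f"pics/{n}4.png",f[...,::-1])
    c=f[140:225,180:280] if n=="scene" else f[170:235,190:265]
    cv2.imwrite(f"pics/{n}4c.png",cv2.resize(c[...,::-1],None,fx=7,fy=7,interpolation=cv2.INTER_CUBIC))
```

```text
near t15.57 p [0.5454 0.0398 0.0408] F [-0.4  0.4 -0.6] w0.0327
0.0405 t15.82 p [0.5459 0.0398 0.0406] F [ 0.6 -0.3 -0.2] w0.0329
0.0395 t16.07 p [0.5458 0.0398 0.0396] F [ 0.6  0.8 -1.4] w0.0330
0.0385 t16.32 p [0.546  0.0398 0.0386] F [-0.1 -0.7  1.2] w0.0329
0.0375 t16.57 p [0.546  0.0398 0.0385] F [-3.9 -0.5 15.8] w0.0325
rel t16.88 p [0.5457 0.0398 0.0373] F [-0.6 -0.3  1.5] w0.0501
out t19.49 p [ 0.401  -0.0481  0.1402] F [-0.3  0.1 -0.2] w0.0002
```

View pics/scene4c.png

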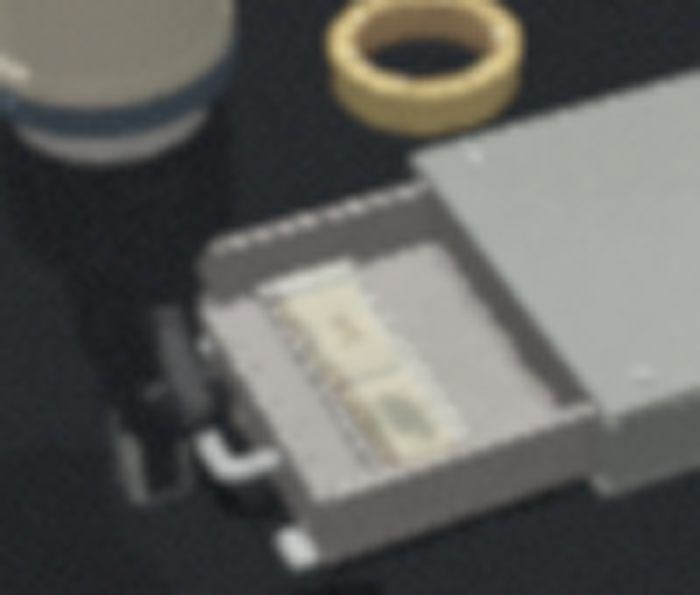

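View pics/top4c.png

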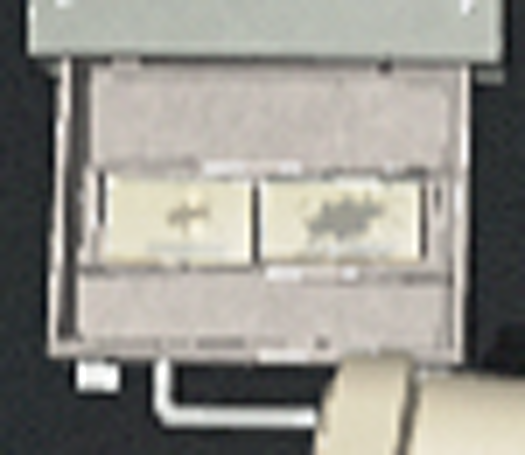

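Both blocks sit flat between the ribs (thin px 103–255, thick px 260–422, rows 178–262), and touchdown heights match the 9 mm floor. Next I approach the handle.

```bash
cat > push.py <<'E'
from r import *
def F():
    o=get_obs();return -float(np.dot(o['wrist_force'][:2],ex)),o
def go(s,v): bot.servo_line([*bay(s,0),.030],velocity=v)
E
python3 - <<'E'
from push import *
bot.reach([*bay(-.125,0),.12],Q(YAW-np.pi/2))
bot.servo_line([*bay(-.125,0),.030],velocity=.12);st("down")
s=-.114;go(s,.05)
while s<-.09:
    s+=.002;go(s,.03);f,o=F()
    if f>1.8: 
        bot.dwell(.1);f2,o=F();print("s",round(s,4),f,f2)
        if f2>1.5: break
np.save("s.npy",s)
st("contact")
E
```

```text
down t21.08 p [0.422  0.0808 0.0304] F [ 0.2 -0.   0.5] w0.0002
s -0.096 2.501941321793734 2.0625152507451494
contact t23.80 p [0.4502 0.0795 0.0299] F [-2.   0.4  2.3] w-0.0003
```

Run:
```python
from push import *
s0=float(np.load("s.npy"));s=s0
for k in range(7):
    s+=.010;go(s,.05);f,o=F();print(round((s-s0)*1e3),round(f,1),np.round(o['wrist_force'],1),round(o['time_s'],2))
    if f>14: break
np.save("s.npy",s);np.save("s0.npy",s0)
```

```text
10 0.2 [-0.1  0.3 -0.1] 24.15
20 0.2 [-0.2 -0.4  0.5] 24.5
30 0.5 [-0.5 -0.1 -0.1] 24.85
40 -0.1 [ 0.1 -0.   0.7] 25.2
50 0.3 [-0.3  0.2 -0.2] 25.55
60 0.2 [-0.2  0.2  0.5] 25.9
70 -0.2 [ 0.2 -0.8 -0.1] 26.25
```

Run:
```python
from push import *
import cv2
f=vision.read_camera("scene")["frame"];cv2.imwrite("pics/scene5c.png",cv2.resize(f[120:225,160:290,::-1],None,fx=5,fy=5,interpolation=cv2.INTER_CUBIC))
```

```text
(no output)
```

View pics/scene5c.png

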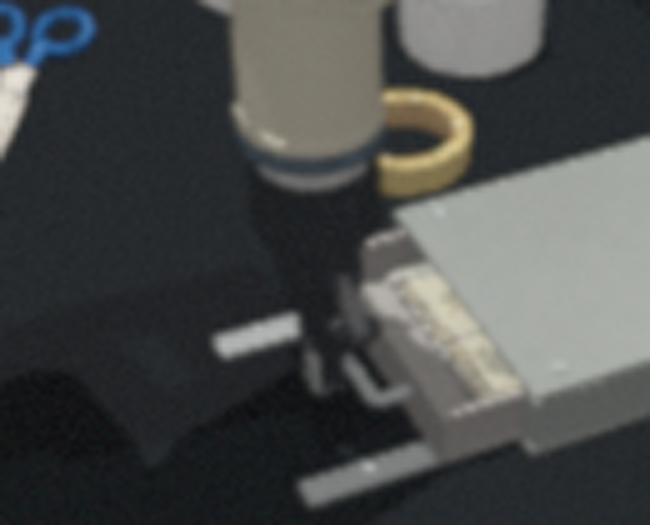

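The drawer has moved in with the finger at the handle bar (345,360), the runners are bare in front, and the blocks (400–520, 280–390) are still lying in the bay. Next come slow force-checked steps.

Run:
```python
from push import *
s0=float(np.load("s0.npy"));s=float(np.load("s.npy"));log=[];peak=0;dropped=False;mx=0
while s-s0<.145:
    f,o=F()
    if o['time_s']>62: print("time");break
    step=.001 if f<11 else .0004
    s+=step;go(s,.02);bot.dwell(.04)
    fs=[]
    for _ in range(1): f,o=F();fs.append(f)
    log.append((round((s-s0)*1e3,1),round(f,1)))
    peak=max(peak,f)
    if peak>7 and f<peak-5: dropped=True
    if f>23: break
np.save("s.npy",s);print(dropped,log);st("end");print(F()[0])
```

```text
True [(71.0, -0.2), (72.0, 2.8), (73.0, 1.9), (74.0, 1.5), (75.0, 1.2), (76.0, 2.3), (77.0, 2.2), (78.0, 1.2), (79.0, 2.1), (80.0, 0.7), (81.0, 1.1), (82.0, 1.8), (83.0, 1.5), (84.0, 1.2), (85.0, 1.2), (86.0, 2.2), (87.0, 1.7), (88.0, 1.3), (89.0, 1.6), (90.0, 1.5), (91.0, 1.5), (92.0, 1.5), (93.0, 2.0), (94.0, 1.1), (95.0, 1.9), (96.0, 2.0), (97.0, 1.8), (98.0, 1.3), (99.0, 1.8), (100.0, 1.5), (101.0, 1.6), (102.0, 1.2), (103.0, 0.6), (104.0, 0.9), (105.0, 1.6), (106.0, 1.0), (107.0, 0.7), (108.0, 1.8), (109.0, 1.6), (110.0, 2.8), (111.0, 5.4), (112.0, 7.7), (113.0, 7.7), (114.0, 8.7), (115.0, 9.5), (116.0, 10.1), (117.0, 9.6), (118.0, 9.5), (119.0, 8.8), (120.0, 8.3), (121.0, 8.0), (122.0, 6.4), (123.0, 5.3), (124.0, 4.1), (125.0, 2.7), (126.0, 2.4), (127.0, 2.4), (128.0, 2.7), (129.0, 2.4), (130.0, 4.8), (131.0, 7.4), (132.0, 10.8), (133.0, 14.8), (133.4, 15.4), (133.8, 17.5), (134.2, 18.4), (134.6, 19.5), (135.0, 21.4), (135.4, 22.0), (135.8, 23.5)]
end t46.72 p [0.5806 0.0732 0.0295] F [-23.3   3.5  15.6] w-0.0002
23.489536848390166
```

The push log matches the description: catch met at 109.5 mm, peak of 10 N, fall to 2.4 N, then a steep rise from 129.5 mm (20 mm later) to 23.5 N (28 N total). Backing off and checking.

Run:
```python
from push import *
import cv2
s=float(np.load("s.npy"))
bot.dwell(.3);print(F()[0])
go(s-.006,.02);print(F()[0]);go(s-.04,.08)
bot.servo_line([*bay(s-.04,0),.15],velocity=.2)
bot.reach([*bay(-.14,-.25),.2],Q(YAW-np.pi/2));st("away")
for n in("scene","top"):
    f=vision.read_camera(n)["frame"];cv2.imwrite(f"pics/{n}6.png",f[...,::-1])
    c=f[120:225,180:290] if n=="scene" else f[90:235,170:285]
    cv2.imwrite(f"pics/{n}6c.png",cv2.resize(c[...,::-1],None,fx=5,fy=5,interpolation=cv2.INTER_CUBIC))
cv2.imwrite("pics/top6f.png",cv2.resize(f[...,::-1],(800,600)))
```

```text
22.611009950175514
4.907016492081554
away t49.91 p [ 0.3952 -0.1676  0.1997] F [ 0.1 -0.6 -0.1] w0.0004
```

View pics/scene6c.png

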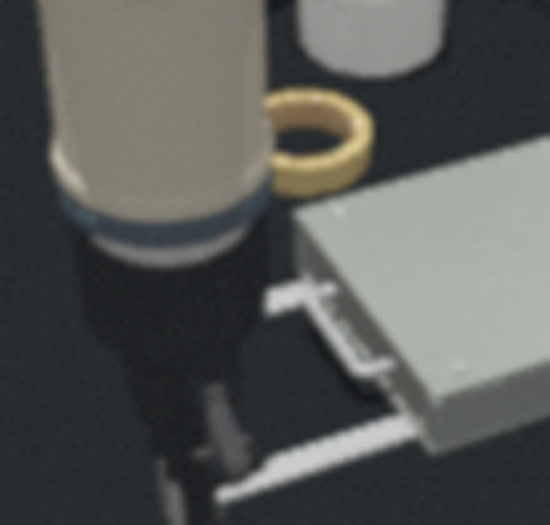

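View pics/top6c.png

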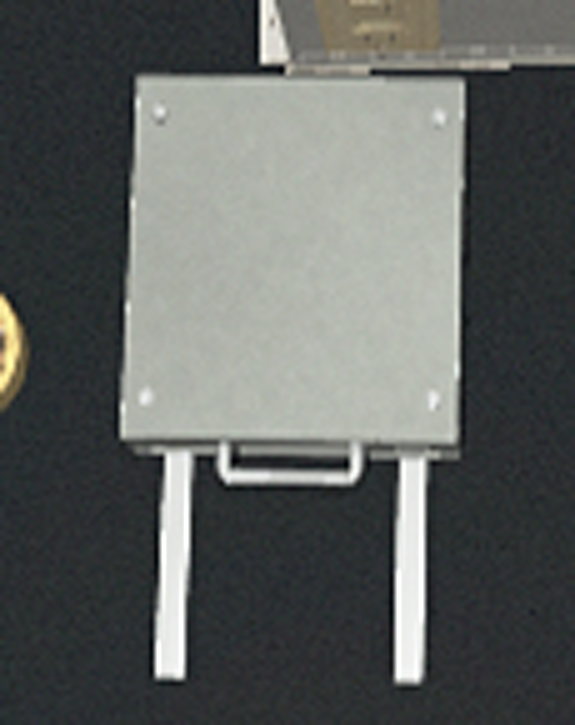

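View pics/top6f.png

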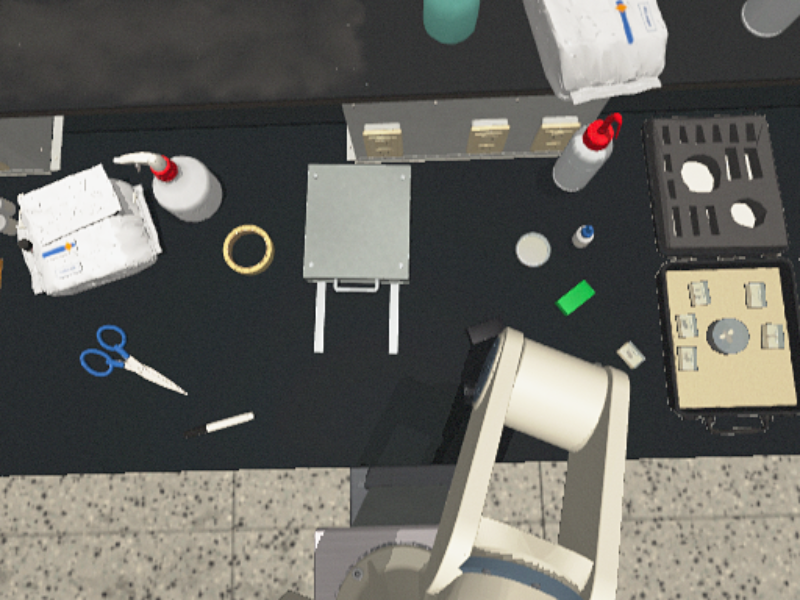

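Run:
```python
from h import *
K,V=cam("top");ex=np.array([np.cos(-.048),np.sin(-.048)])
a=ray(K,V,(np.array([290,479])+.5)/5-.5+np.array([170,90]),.026)[0][:2]
b=ray(K,V,(np.array([295,477])+.5)/8-.5+np.array([190,170]),.026)[0][:2]
print(a,b,(a-b)@ex)
```

```text
[0.59290635 0.07310756] [0.4621536  0.07842916] 0.1308574875592609
```

```bash
python3 -c "
from workcell import hand_in,get_obs
print(get_obs()['time_s']);print(hand_in())"
```

```text
50.0083
the job is handed in; nothing more can be done
None
```

The two clear blocks are in the drawer's bay, the drawer is pushed home and caught, and I handed the job in at 50.0 s. `hand_in()` reports no verdict.

- **Blocks:** the thin and thick blocks were laid end to end. Both touched down at the bay-floor height, and pictures from both cameras before the push showed them flat between the ribs. They cannot be seen now that the drawer is closed.
- **Push:** the drawer met the catch at about 110 mm of travel. Resistance peaked at 10 N, fell to about 2.4 N, then rose at the stop from about 130 mm. I stopped at 23.5 N along the drawer, about 28 N in all. The highest reading was well below the 45 N limit.
- **After letting go:** the handle measured 131 mm from where it started, matching the stop position within 1 mm, so the drawer stayed caught.
- **Bystanders:** the tape roll, petri dish, dropper bottle and pen look unmoved in the last top picture. The loupe was hidden behind the arm there, so its position was not re-checked; I did not plan any move near it.
- **Disagreement:** the two cameras differed by about 2 mm in x throughout. I used the mean of the two.

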